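# Roll the disc weight into the draught shield and shut the hatch

## Robot

A 6-joint arm with a two-finger parallel gripper is mounted at the origin on the work surface. World frame = base frame: x ahead of the robot, y to its left, z up, the work surface at z = 0. Lengths are in m, angles in degrees, forces in N, time in s.
With the tool pointing down it reaches from about 0.35 to 0.875 m from the base axis. Payload 4.2 kg.
Tool frame: the origin (TCP) lies midway between the tips of the shut fingers; the grasp point (between the pads) lies 19 mm behind it; y points along the fingers, z is the direction in which the jaws open and shut, and the axes are right-handed (so a half turn about y gives the same grasp; the last joint's range is limited). The gripper opens to 87 mm and grips with 3 to 60 N. Pads are 19 mm wide; open, the fingers measure 117 mm over their backs; the gripper's body (75 mm by 190 mm) begins 51 mm behind the grasp point.
Start: joints at [-50.844, 22.042, 0.453, 0, -68.411, -14.817], TCP at [0.258, -0.569, 0.223] pointing down, gripper open.
Joint ranges: [-179.83, 179.83], [-69.29, 118.12], [-61.27, 80.66], [-181.25, 117.63], [-171.15, -9.14], [-177.46, 177.46]. Speed limits (degrees/s): [159.86, 159.86, 180, 180, 180, 180].

## Interface

Orientations are given as [roll, pitch, yaw] about the fixed x, y, z axes, in that order (R = Rz(yaw) Ry(pitch) Rx(roll)).
In Python, from workcell import env gives the robot as it stands. The module is installed in compiled form; this text tells all that it offers. Calls block until the motion is done:
- env.goto(position, orientation): joint-space move of the TCP to a pose.
- env.move_straight(position, rotation=None, rate=0.15, force_limit=None): straight line of the TCP; rotation=None keeps the orientation; rate is the mean speed in m/s. With force_limit (N) it stops when the force on the tool has changed by that much, and returns True; else False.
- env.set_joints(angles): joint-space move.
- env.gripper_to(opening, grasp_force=None): opening from 0.0 (shut) to 1.0 (fully open); grasp_force is the grip in N (None keeps the last); returns when the fingers have stopped.
- env.dwell(seconds).
- env.inverse_kinematics(position, orientation): joint angles nearest the present ones, or None.
- env.read_state(): the state.
- env.grab_frame(name): name is "scene" or "side" or "wrist"; returns a dict with "image" (480x640x3 uint8, blue, green, red), "fx", "fy", "cx", "cy" (pixels), "position" and "orientation" of the camera in the world. Camera axes: x right, y up, looking along -z (the intrinsics and any distortion apply to the point x, -y, -z); pixel columns grow to the right and rows downward; lengths in m; the calibration is good to about 2 mm. A picture is of the moment at which its call begins. There is no depth.
A pose or a line that the arm cannot do raises env.Unreachable and nothing moves.
- env.close_job(): hands the job in, once; it reports no verdict.
Trained networks look in a picture, given as the dict that the camera call returned (one of the last four; its "shot" number tells which), for a name from the list of things; names that differ only in an ending like _2 or _b are one class to them, and where a whole thing is asked for, a point or a joint stands for the part that bears it (a point fixed in the world has none). Each returns a list of dicts, best first, with "score" (0 to 1); they miss things now and then, are a little off and sometimes report something else, mostly with a low value. They report only what shows in the picture. A call takes as long as a camera call. They do not tell look-alikes from the thing itself.
- env.search_frame(picture, thing): "xyz" ([x, y, z] in m, in world coordinates, good to about 4 mm: the middle of the surface that is visible of it).
- env.trace(picture, thing): "mask" (480x640 bool, what is visible of it).
The state is a dict: "clock": time; "joint_positions": joint angles; "qvel": joint speeds; "joint_torque": joint torques, N m; "position": TCP position; "tool_rot": TCP orientation; "force": force on the tool from outside, world axes, zero at the start; "wrist_torque": the same for the moment, N m; "opening": opening from 0.0 (shut) to 1.0 (fully open).
Only numpy, scipy, OpenCV 4.12 (cv2) and the standard library are available. Lean on these libraries where they do the work, as an engineer would, in place of code of your own. Each camera call takes 0.05 s, during which the arm holds its last target. There are 200 camera calls.

## Task

Roll the steel disc weight on its rim along the bench and up the little ramp into the balance's glass draught shield, until it has dropped into the red groove across the pan and stands there upright by itself. Let it really roll (do not carry it, drag it without turning or let it fall flat), then slide the blue hatch fully shut behind it, leaving the other things on the bench where they are.

Things in the scene. Friction and masses are not known exactly. Their poses are not given: they have to be found in the camera images.
- disc: Polished, slippery steel disc weight, 60 mm across, 22 mm thick, about 0.5 kg, standing on its rim in front of the ramp, aimed roughly up it. Origin at its centre (30 mm above the bench); its y axis is the axle, level while it stands. Stops by itself on the flat, rolls back if let go on the ramp. Turns as it goes if pushed gently from behind at centre height; pushed well above it, it jams.
- disc_dot (a point): Red dot on both faces of the disc, 22 mm from its centre; this point lies inside the disc between the two dots. It is at the top at the start and shows how far the disc has rolled.
- balance: White balance with a tall clear draught shield, fixed. Origin on the bench (z = 0) under the groove's middle; x points away from the robot, up the ramp; y left, along the groove. Side panes at y = +-74 mm, rear pane x = 64 mm, 226 mm high; open above but too deep and narrow for a gripper. Behind: grey box to x = 155 mm, 50 mm high; display at y = -180 to -90, x = 8 to 83 mm, 65 mm high.
- groove (a point): Middle of the groove with the red floor, at lip height (12 mm above the bench). It runs along the balance's y, 16 mm wide in x, 7 mm deep, across the way of the disc. The disc sits on both lips, does not reach the floor, and then its centre is at balance x = 0, about 41 mm above the bench. Steel pan 12 mm high behind it to x = 60 mm.
- ramp_foot (a point): Middle of the foot of the steel ramp, level with the bench, at balance x = -100 mm. The ramp is 40 mm wide and rises evenly to 12 mm at the groove's near lip (x = -8 mm). Black kerbs 5 mm high along both sides, inner faces at y = +-20 mm; in front of the foot the kerbs flare out on the bench to y = +-29 mm at x = -130 mm, to guide the disc in.
- entrance (a point): Middle of the upper edge of the entrance in the shield's front, 84 mm above the bench, balance x = -41 mm (the rail: x -46 to -36, z 84 to 92 mm, with clear pane above to 226 mm). Entrance y = -70 to +70 mm. Reach in below it with the tool leaning back to the robot, 30 to 45 degrees from vertical. The rail goes on to y = +198 mm, with a foot there at x = -30 mm.
- hatch (a joint): Sliding hatch on the shield's front, along the balance's y: 0 = shut, 0.13 m = fully open (to +y). Pale blue clear panel 116 mm wide, 18 to 84 mm above the bench, in the plane x = -42 mm, its post at mid-width. Stays where it is left, about 1 N moves it, stops at its ends.
- hatch_post (a point): Middle of the top of the hatch's upright blue round post, 12 mm in diameter, from 30 to 75 mm above the bench, 34 mm in front of the panel (at x = -76 mm of the balance) and joined to it by an arm 12 mm wide at 45 to 55 mm height. At y = 0 of the balance when the hatch is shut.
- weight_big: Bystander. Loose, stands on the bench; brass knob weight, 37 mm in diameter, 63 mm tall; origin under its centre.
- weight_small: Bystander. Loose, stands on the bench; brass knob weight, 27 mm in diameter, 47 mm tall; origin under its centre.
- beaker: Bystander. Loose, stands on the bench; glass cup, 60 mm in diameter, 70 mm tall; origin under its centre.
- jar: Bystander. Loose, stands on the bench; closed amber jar, 52 mm in diameter, 60 mm tall; origin under its centre.
- spatula: Bystander. Spatula, 160 mm long, lying on the bench along its x; origin at its middle.
- marker: Bystander. Blue rod-shaped marker, 14 mm thick, about 130 mm long, lying on the bench along its x; origin under its middle.
- dish: Bystander. Loose, stands on the bench; shallow white dish, 90 mm in diameter, 14 mm tall; origin under its centre.
There are look-alikes about, which are no part of the job. There is more than one size of the disc; the job needs the middle-sized.

How it is judged (in metres and radians):
On the way, in this order (a step that is already met when the one before it is completed fails the run):
1. the disc has rolled at least about a third of a turn on its rim: the dot has come below the disc's centre, while it is still short of the groove (height (world z) of disc_dot below 0.026 m and x of disc in the frame of balance below -0.03 m).
2. the disc stands in the groove by itself, untouched, with the hatch still open (x of disc in the frame of balance between -0.006 and 0.006 m and y of disc in the frame of balance between -0.012 and 0.012 m and angle between disc's own y axis and vertical between 1.4 and 1.742 rad and height (world z) of disc below 0.046 m and linear speed of disc below 0.02 m/s and contact force between disc and the fingers below 0.05 N and value of joint hatch above 0.09 m), for 0.2 s.
At the end, for the whole second after the job is handed in: The disc stands at rest upright (within 10 degrees) in the groove, its centre within 6 mm of the groove's middle along the ramp and 12 mm across it; the hatch is within 6 mm of shut (x of disc in the frame of balance between -0.006 and 0.006 m and y of disc in the frame of balance between -0.012 and 0.012 m and angle between disc's own y axis and vertical between 1.4 and 1.742 rad and height (world z) of disc below 0.046 m and linear speed of disc below 0.02 m/s and value of joint hatch below 0.006 m); the robot touches nothing.
It fails at once if the disc falls over (leans more than about 30 degrees) (angle between disc's own y axis and vertical below 1.05 rad or angle between disc's own y axis and vertical above 2.09 rad).
It fails at once if the disc is lifted (its centre more than 60 mm above the bench) (height (world z) of disc above 0.06 m).
It fails at once if a bystander is moved by more than 20 mm (distance of any of weight_big, weight_small, beaker, jar, spatula, marker, dish from where it was at the start of the episode above 0.02 m).
It also fails if it takes over 64 s, if anything falls off the work surface, if the arm or the gripper's body presses on something with over 40 N, if the wrist force passes 120 N, or if a joint passes its speed limit or range.

## Working session

There is one attempt and no reset: what is moved stays moved. The work goes in short steps, each a Python script; the robot and the scene stay as the last script left them, time stands still between calls to the robot, and variables do not carry over. Pictures are saved under pics/ and viewed, about 8 in all and at most 12, crops included, and the job is handed in when it is done.

```bash
mkdir -p pics
cat > h.py <<'E'
import numpy as np, cv2
from scipy.spatial.transform import Rotation as R
from workcell import env
def snap(n,f=None):
    p=env.grab_frame(n)
    if f: cv2.imwrite('pics/'+f,p['image'])
    return p
E
python3 - <<'E'
from h import *
for n in ['scene','side']:
    p=snap(n,n+'1.png')
    print(n,{k:v for k,v in p.items() if k!='image'})
    for t in ['disc','disc_dot','balance','groove','ramp_foot','entrance','hatch','hatch_post']:
        try: print(t,[(np.round(d['xyz'],3).tolist(),round(d['score'],2)) for d in env.search_frame(p,t)][:4])
        except Exception as e: print(t,e)
print(env.read_state())
E
```

```text
scene {'fx': 597.5085984823052, 'fy': 597.5085984823052, 'cx': 317.37791940266, 'cy': 243.82609121865872, 'position': array([ 1.00205157, -0.88598007,  0.94288457]), 'orientation': array([50.30512841, -0.21469953, 28.63066482]), 'shot': 1}
disc [([0.512, 0.021, 0.042], 0.91), ([0.505, -0.093, 0.071], 0.91), ([0.438, 0.078, 0.026], 0.76)]
disc_dot [([0.511, -0.097, 0.071], 0.83), ([0.514, 0.024, 0.04], 0.58), ([0.433, 0.083, 0.026], 0.55)]
balance [([0.728, -0.007, 0.084], 0.66), ([0.516, 0.024, 0.039], 0.27)]
groove [([0.726, -0.008, 0.079], 0.64)]
ramp_foot [([0.731, -0.009, 0.087], 0.84)]
entrance [([0.727, -0.005, 0.08], 0.68)]
hatch []
hatch_post [([0.728, -0.009, 0.084], 0.62)]
side {'fx': 466.243891868759, 'fy': 466.243891868759, 'cx': 316.2749608001136, 'cy': 239.4851527799867, 'position': array([0.20495935, 0.50018745, 0.7608898 ]), 'orientation': array([  41.19910876,   -0.41811417, -145.89739479]), 'shot': 2}
disc [([0.428, 0.092, 0.029], 0.89), ([0.508, 0.043, 0.044], 0.81), ([0.485, -0.057, 0.069], 0.6)]
disc_dot [([0.427, 0.091, 0.03], 0.83), ([0.505, 0.04, 0.042], 0.74)
[... 302 characters left out ...]
[([0.618, 0.172, 0.056], 0.79)]
{'clock': 0.9, 'joint_positions': array([-5.08434684e+01,  2.20420133e+01,  4.52853109e-01, -1.67990780e-04,
       -6.84123355e+01, -1.48163108e+01]), 'qvel': array([-0.02341896, -0.03420131,  0.02336914,  0.01917661, -0.00785718,
       -0.05364697]), 'joint_torque': array([-1.58221574e-03, -3.90454924e+01,  1.87622344e+01,  4.22439158e+00,
        1.55475381e-02, -3.70817736e-05]), 'position': array([ 0.25760482, -0.56941496,  0.22254768]), 'tool_rot': array([-8.99985141e+01,  2.31463971e-04,  2.43401591e+01]), 'force': array([0.63838245, 0.11108383, 0.76425605]), 'wrist_torque': array([-0.00233247,  0.00074411,  0.00081332]), 'opening': 1.0019567841396764}
```

View pics/scene1.png

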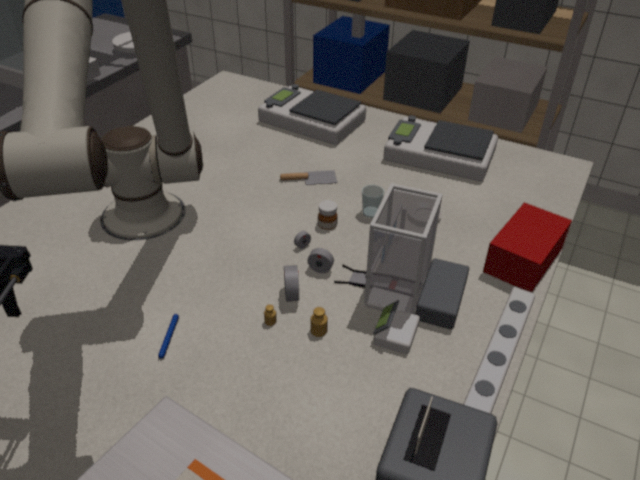

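View pics/side1.png

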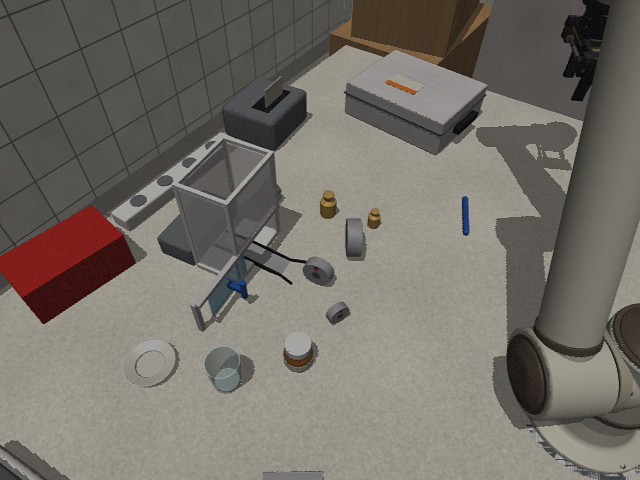

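The scene view shows three discs: small (303,239), middle (320,260) and big (291,282). The middle one fits, as it stands between the kerb tips in front of the ramp. I'll enlarge that area to confirm it and get landmark pixels.

Run:
```python
import cv2
a=cv2.imread('pics/side1.png')[190:340,170:370]; cv2.imwrite('pics/c1.png',cv2.resize(a,None,fx=4,fy=4,interpolation=cv2.INTER_CUBIC))
a=cv2.imread('pics/scene1.png')[180:355,280:480]; cv2.imwrite('pics/c2.png',cv2.convertScaleAbs(cv2.resize(a,(680,595),interpolation=cv2.INTER_CUBIC),alpha=1.5))
```

```text
(no output)
```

View pics/c1.png

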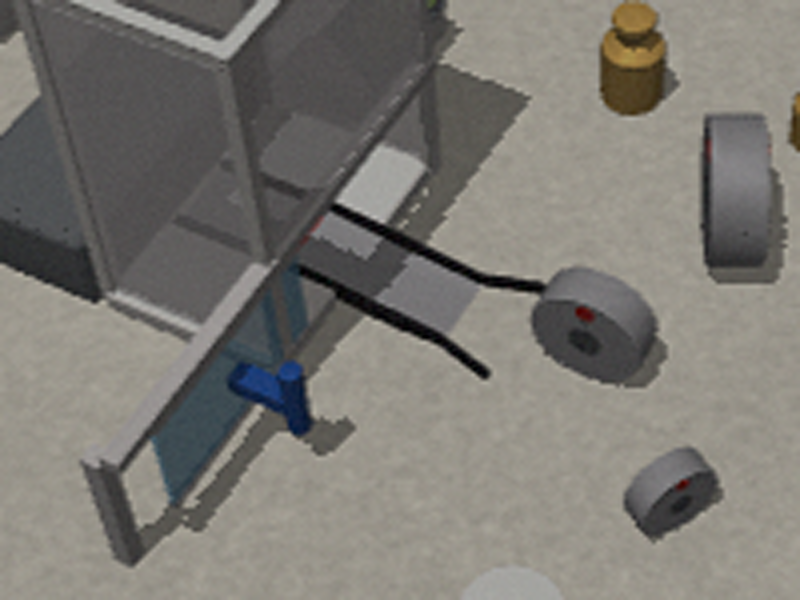

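View pics/c2.png

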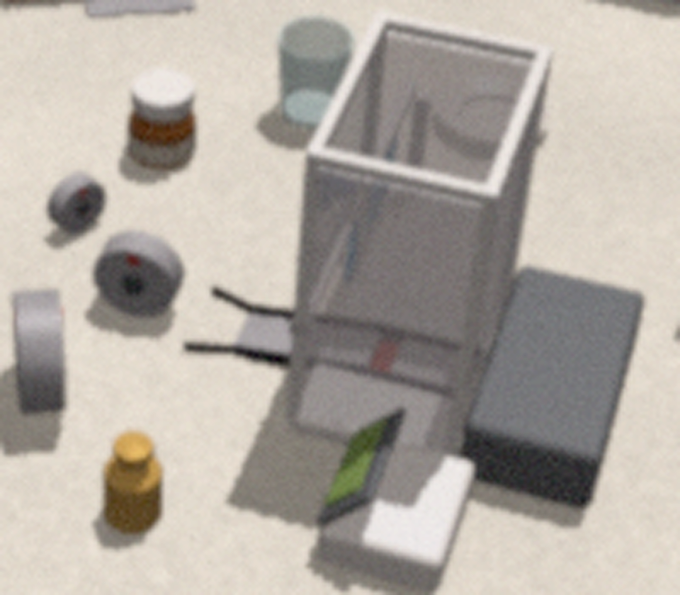

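```bash
cat >> h.py <<'E'
def proj(p,X):
    X=np.atleast_2d(X); c=R.from_euler('xyz',p['orientation'],degrees=True).inv().apply(X-p['position'])
    return np.c_[p['cx']+p['fx']*c[:,0]/-c[:,2], p['cy']-p['fy']*c[:,1]/-c[:,2]]
def b2w(b,X):
    return R.from_euler('z',b[2]).apply(np.atleast_2d(X))+[b[0],b[1],0]
t=np.linspace(0,2*np.pi,40)
def discpts(x,y,yaw,z=.03,tilt=0,r=.03,h=.011):
    P=np.r_[np.c_[r*np.cos(t),0*t+h,r*np.sin(t)],np.c_[r*np.cos(t),0*t-h,r*np.sin(t)]]
    return R.from_euler('xz',[tilt,yaw]).apply(P)+[x,y,z]
def fitdisc(views,x0,tilt=False):
    """views: list of (picture,mask); fits hull outline via distance of IoU"""
    from scipy.optimize import minimize
    S=4
    def roi(m):
        ys,xs=np.where(m); return xs.min()-12,ys.min()-12,xs.max()+12,ys.max()+12
    rs=[roi(m) for _,m in views]
    ms=[cv2.GaussianBlur(cv2.resize(m[r[1]:r[3],r[0]:r[2]].astype(np.float32),None,fx=S,fy=S),(0,0),3) for (_,m),r in zip(views,rs)]
    def cost(v):
        c=0
        for (p,_),r,m in zip(views,rs,ms):
            q=(proj(p,discpts(*v))-[r[0],r[1]]+.5)*S-.5
            im=np.zeros(m.shape,np.float32); cv2.fillConvexPoly(im,cv2.convexHull((q*16).astype(np.int32)),1,shift=4)
            c+=np.abs(cv2.GaussianBlur(im,(0,0),3)-m).sum()/m.sum()
        return c
    best=None
    for dy in (-.5,-.2,.1,.4):
        s=np.array([[x0[0],x0[1],x0[2]+dy]]*4)+np.vstack([[0,0,0],np.diag([.008,.008,.2])])
        o=minimize(cost,s[0],method='Nelder-Mead',options=dict(initial_simplex=s,xatol=1e-4,fatol=1e-4))
        if best is None or o.fun<best.fun: best=o
    return best.x,best.fun
E
python3 - <<'E'
from h import *
from scipy.optimize import least_squares
ps=snap('scene'); vs=[]
pd=snap('side')
C=lambda x,y:(280+x/3.4,180+y/3.4); D=lambda x,y:(170+x/4,190+y/4)
F=-.041;Bk=.064
L=[(ps,C(318,150),(F,-.074,.226)),(ps,C(495,188),(Bk,-.074,.226)),(ps,C(545,52),(Bk,.074,.226)),(ps,C(388,24),(F,.074,.226)),
(pd,(228,203),(F,.074,.226)),(pd,(177,184),(Bk,.074,.226)),(pd,(274,154),(F,-.074,.226)),(pd,(226,139),(Bk,-.074,.226)),
(pd,D(488,373),(-.130,.0315,.004)),(pd,D(100,462),(F,.198,.092)),(ps,C(213,292),(-.13,.0315,.004)),(ps,C(186,347),(-.13,-.0315,.004)),(pd,D(291,370),(-.076,None,.075))]
def f(v):
    r=[]
    for p,px,X in L:
        X=[X[0],v[3] if X[1] is None else X[1],X[2]]
        r+=list((proj(p,b2w(v[:3],X))[0]-px))
    return r
o=least_squares(f,[.68,.03,0,.13],loss='soft_l1'); print(o.x, np.degrees(o.x[2])); print(np.round(np.reshape(f(o.x),(-1,2)),1).tolist())
np.save('bal.npy',o.x)
for p in (ps,pd):
    for m in env.trace(p,'disc'):
        k=m['mask']; ys,xs=np.where(k); print(p['shot'],round(m['score'],2),xs.mean(),ys.mean(),k.sum())
        tgt=(320,260) if p is ps else (318,270)
        if np.hypot(xs.mean()-tgt[0],ys.mean()-tgt[1])<8 : vs.append((p,k))
print(fitdisc(vs,[.51,.03,o.x[2]]))
for v in vs: print(fitdisc([v],[.51,.03,o.x[2]]))
for n in ['weight_big','weight_small','jar','beaker']:
    print(n,[(np.round(d['xyz'],3).tolist(),round(d['score'],2)) for p in (ps,pd) for d in env.search_frame(p,n)[:1]])
v,_=fitdisc(vs,[.51,.03,o.x[2]])
print('disc in bal',R.from_euler('z',-o.x[2]).apply([v[0]-o.x[0],v[1]-o.x[1],0]),np.degrees(v[2]-o.x[2]))
E
```

```text
[0.68221831 0.05872006 0.14168948 0.11396499] 8.118209419163485
[[-2.7, -0.9], [-2.0, -0.2], [-1.0, -1.7], [-3.5, -3.5], [-1.6, -0.9], [-2.8, -1.1], [-2.8, -2.7], [-3.2, -3.3], [-0.9, -0.6], [1.8, -0.7], [-0.9, -2.1], [-1.8, -1.2], [-0.7, -0.5]]
3 0.73 320.2192513368984 259.44741532976826 561
3 0.69 291.2771535580524 282.2696629213483 534
3 0.53 302.0521739130435 238.8217391304348 230
3 0.19 407.90207125103564 268.91772990886494 12070
4 0.93 337.41812865497076 312.69883040935673 342
4 0.84 317.96754250386397 270.564142194745 647
4 0.57 353.6391231028668 236.08768971332208 593
(array([0.51109611, 0.0340245 , 0.11321214]), np.float64(0.11597167700529099))
(array([0.51108634, 0.0342068 , 0.16909362]), np.float64(0.03485107421875))
(array([0.51094728, 0.03369192, 0.07272929]), np.float64(0.07528634369373322))
weight_big [([0.602, -0.141, 0.041], 0.56)]
weight_small [([0.498, -0.172, 0.028], 0.54), ([0.494, -0.157, 0.03], 0.6)]
jar [([0.455, 0.181, 0.041], 0.78), ([0.435, 0.208, 0.062], 0.59)]
beaker [([0.528, 0.276, 0.049], 0.87), ([0.53, 0.293, 0.041], 0.63)]
disc in bal [-0.17289476 -0.00028292  0.        ] -1.6316318047414384
```

```bash
cat >> h.py <<'E'
B=np.load('bal.npy')
def tp(x,y,z): return b2w(B,[x,y,z])[0]
def rot(lean,sgn=1):
    l=np.radians(lean); y=np.array([np.sin(l),0,-np.cos(l)]); z=np.array([0,sgn,0.]); x=np.cross(y,z)
    M=R.from_euler('z',B[2]).as_matrix()@np.c_[x,y,z]
    return R.from_matrix(M).as_euler('xyz',degrees=True)
def inb(P): return R.from_euler('z',-B[2]).apply(np.array(P)-[B[0],B[1],0])
E
python3 - <<'E'
from h import *
for s in (1,-1):
  for l in (45,38,30):
    for P in [(-.32,0,.13),(-.222,0,.023),(-.035,0,.034),(-.072,.17,.062),(-.072,.02,.062)]:
        q=env.inverse_kinematics(tp(*P),rot(l,s)); print(s,l,P,None if q is None else np.round(q))
E
```

```text
1 45 (-0.32, 0, 0.13) None
1 45 (-0.222, 0, 0.023) [ -27.   24.  -51. -133.  -34.   75.]
1 45 (-0.035, 0, 0.034) None
1 45 (-0.072, 0.17, 0.062) [   4.   25.  -42. -172.  -22.   86.]
1 45 (-0.072, 0.02, 0.062) None
1 38 (-0.32, 0, 0.13) None
1 38 (-0.222, 0, 0.023) [  -9.   17.  -39. -106.  -11.   30.]
1 38 (-0.035, 0, 0.034) None
1 38 (-0.072, 0.17, 0.062) None
1 38 (-0.072, 0.02, 0.062) None
1 30 (-0.32, 0, 0.13) None
1 30 (-0.222, 0, 0.023) None
1 30 (-0.035, 0, 0.034) None
1 30 (-0.072, 0.17, 0.062) None
1 30 (-0.072, 0.02, 0.062) None
-1 45 (-0.32, 0, 0.13) None
-1 45 (-0.222, 0, 0.023) [ -27.   24.  -51. -133.  -34. -105.]
-1 45 (-0.035, 0, 0.034) None
-1 45 (-0.072, 0.17, 0.062) [   4.   25.  -42. -172.  -22.  -94.]
-1 45 (-0.072, 0.02, 0.062) None
-1 38 (-0.32, 0, 0.13) None
-1 38 (-0.222, 0, 0.023) [  -9.   17.  -39. -106.  -11. -150.]
-1 38 (-0.035, 0, 0.034) None
-1 38 (-0.072, 0.17, 0.062) None
-1 38 (-0.072, 0.02, 0.062) None
-1 30 (-0.32, 0, 0.13) None
-1 30 (-0.222, 0, 0.023) None
-1 30 (-0.035, 0, 0.034) None
-1 30 (-0.072, 0.17, 0.062) None
-1 30 (-0.072, 0.02, 0.062) None
```

Run:
```python
from h import *
def rot2(lean,az):
    M=(R.from_euler('z',B[2]+np.radians(az))*R.from_euler('z',-B[2])*R.from_euler('xyz',rot(lean),degrees=True)); return M.as_euler('xyz',degrees=True)
def show(q): return '  --  ' if q is None else '%4d/%4d'%(q[3],q[4])
for az in (0,15,-15,30,-30):
  for l in (20,25,30,35,40,45,50,60):
    print(az,l,[show(env.inverse_kinematics(tp(*P),rot2(l,az))) for P in [(-.30,0,.10),(-.222,0,.023),(-.147,0,.023),(-.09,0,.027),(-.035,0,.034),(-.072,.17,.062),(-.072,.02,.062)]])
```

```text
0 20 ['  --  ', '  --  ', '  --  ', '  --  ', '  22/ -10', '  51/ -10', '  25/ -11']
0 25 ['  --  ', '  --  ', '  --  ', '  --  ', '  --  ', '  --  ', '  --  ']
0 30 ['  --  ', '  --  ', '  --  ', '  --  ', '  --  ', '  --  ', '  --  ']
0 35 ['  --  ', '  --  ', '  --  ', '  --  ', '  --  ', '  --  ', '  --  ']
0 40 ['  --  ', '-119/ -18', '  --  ', '  --  ', '  --  ', '-167/ -10', '  --  ']
0 45 ['  --  ', '-133/ -33', '-132/ -25', '-125/ -17', '  --  ', '-172/ -21', '  --  ']
0 50 ['-107/ -25', '-138/ -48', '-140/ -38', '-139/ -31', '-135/ -23', '-173/ -32', '-135/ -22']
0 60 ['  --  ', '  --  ', '-145/ -64', '-147/ -54', '-148/ -46', '-175/ -54', '-148/ -47']
15 20 ['   7/ -14', '  --  ', '  -4/  -9', '  -5/ -14', '  -5/ -19', '  19/ -13', '  -1/ -19']
15 25 ['  --  ', '  --  ', '  --  ', ' -11/  -9', '  -9/ -13', '  --  ', '  -4/ -12']
15 30 ['  --  ', '  --  ', '  --  ', '  --  ', ' -19/  -9', '  --  ', '  --  ']
15 35 ['  --  ', ' -71/ -12', ' -58/ -10', '  --  ', ' -37/  -9', '  --  ', '  --  ']
15 40 [' -56/ -11', ' -91/ -21', ' -82/ -16', ' -71/ -13', ' -58/ -11', '  --  ', 
[... 1722 characters left out ...]
/ -48', ' -98/ -45', '-118/ -40', ' -98/ -45']
-30 20 ['  --  ', '  --  ', '  --  ', '  97/  -9', '  65/ -13', '  45/ -24', '  56/ -16']
-30 25 ['  --  ', '  --  ', '  --  ', '  --  ', ' 109/ -11', '  69/ -22', '  98/ -13']
-30 30 ['  --  ', '  --  ', '  --  ', '  --  ', '  --  ', '  90/ -23', '  --  ']
-30 35 ['  --  ', '  --  ', '  --  ', '  --  ', '  --  ', ' 103/ -27', '  --  ']
-30 40 ['  --  ', '  --  ', '  --  ', '  --  ', '  --  ', ' 112/ -32', '  --  ']
-30 45 ['  --  ', '  --  ', '  --  ', '  --  ', '  --  ', '  --  ', '  --  ']
-30 50 ['  --  ', '  --  ', '  --  ', '  --  ', '  --  ', '  --  ', '  --  ']
-30 60 ['  --  ', '  --  ', '  --  ', '  --  ', '  --  ', '  --  ', '  --  ']
```

Run:
```python
from h import *
for P in [(-.30,0,.25),(-.28,0,.20),(-.26,0,.15),(-.30,0,.10),(-.225,0,.023)]:
    q=env.inverse_kinematics(tp(*P),rot(50)); print(P,None if q is None else np.round(q,1))
q=env.inverse_kinematics(tp(-.26,0,.15),rot(50))
env.gripper_to(0.0,10)
if q is not None:
    s=np.array(env.read_state()['joint_positions'])
    qm=q.copy(); qm[0]=-45; env.set_joints(qm); st=env.read_state(); print(st['clock'],st['position'])
```

```text
(-0.3, 0, 0.25) None
(-0.28, 0, 0.2) None
(-0.26, 0, 0.15) None
(-0.3, 0, 0.1) [ -24.3    1.3  -51.5 -107.3  -25.4   41.2]
(-0.225, 0, 0.023) [ -33.2   31.3  -57.8 -138.2  -49.3   89.2]
```

Run:
```python
from h import *
q=env.inverse_kinematics(tp(-.30,0,.10),rot(50))
qm=q.copy(); qm[0]=-55; env.set_joints(qm); st=env.read_state(); print(st['clock'],st['position'],st['opening'])
env.set_joints(q)
try:
    env.move_straight(tp(-.23,0,.0227),rot(50),rate=.08); print('straight ok')
except env.Unreachable as e: print('unr',e)
st=env.read_state(); print(st['clock'],inb(st['position']),st['joint_positions'])
snap('side','s2.png'); a=cv2.imread('pics/s2.png')[190:340,200:400]
cv2.imwrite('pics/s2c.png',cv2.resize(a,None,fx=4,fy=4,interpolation=cv2.INTER_CUBIC))
```

```text
4.6667 [ 0.33993171 -0.18369168  0.10043817] 0.00831218842256084
straight ok
6.925 [-2.30019927e-01 -1.06453836e-04  2.31910001e-02] [ -34.10649515   31.70601042  -58.60932651 -137.98855482  -50.28128444
   90.33371535]
```

View pics/s2c.png

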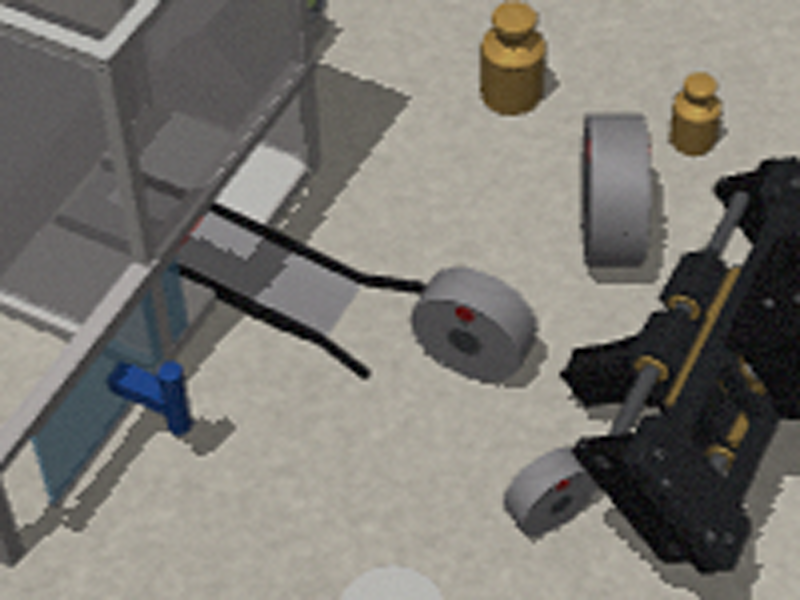

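```bash
cat >> h.py <<'E'
def look(guess):
    for n in ('side','scene'):
        p=snap(n); best=None
        g=proj(p,[guess[0],guess[1],.035])[0]
        for m in env.trace(p,'disc'):
            ys,xs=np.where(m['mask']); d=np.hypot(xs.mean()-g[0],ys.mean()-g[1])
            if d<20 and (best is None or d<best[0]): best=(d,m['mask'])
        if best is None: print(n,'no mask'); continue
        v,c=fitdisc([(p,best[1])],[guess[0],guess[1],B[2]])
        print(n,'disc bal',np.round(inb([v[0],v[1],0])[:2],4),'yaw',round(np.degrees(v[2]-B[2]),1),'cost',round(c,3),'n',best[1].sum())
        for d in env.search_frame(p,'disc_dot')[:3]: print('  dot',np.round(inb(d['xyz']),3),round(d['score'],2))
E
python3 - <<'E'
from h import *
env.move_straight(tp(-.228,0,.025),rot(45),rate=.03)
env.move_straight(tp(-.147,0,.025),rot(45),rate=.04)
st=env.read_state(); print(st['clock'],inb(st['position']),st['force'])
env.dwell(.5)
look(tp(-.11,0,0))
snap('side','s3.png'); a=cv2.imread('pics/s3.png')[190:340,170:370]
cv2.imwrite('pics/s3c.png',cv2.resize(a,None,fx=4,fy=4,interpolation=cv2.INTER_CUBIC))
E
```

```text
9.5333 [-1.47205306e-01 -1.40714418e-05  2.49338007e-02] [ 0.61500842 -0.24763563  0.02900768]
side disc bal [-0.1077  0.0013] yaw -5.5 cost 0.052 n 623
  dot [-0.113  0.009  0.04 ] 0.62
  dot [-0.248  0.067  0.03 ] 0.52
  dot [-0.301  0.342  0.003] 0.43
scene disc bal [-0.106   0.0002] yaw -3.4 cost 0.036 n 555
  dot [-0.106 -0.011  0.039] 0.64
```

View pics/s3c.png

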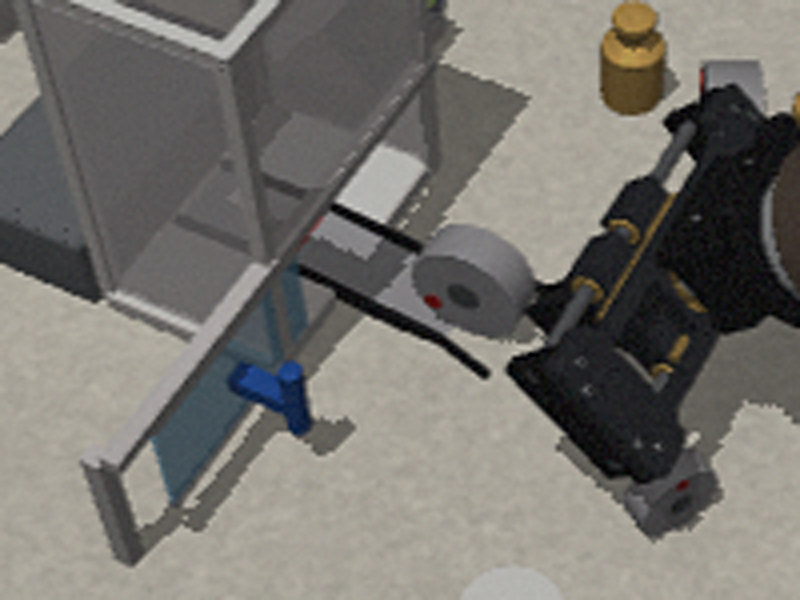

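Run:
```python
from h import *
env.move_straight(tp(-.11,0,.0283),rot(45),rate=.04)
env.move_straight(tp(-.060,0,.0345),rot(50),rate=.03)
st=env.read_state(); print(st['clock'],inb(st['position']),st['force'])
env.dwell(.3)
look(tp(-.022,0,.04))
snap('scene','s4.png'); a=cv2.imread('pics/s4.png')[215:345,290:460]
snap('side','s4b.png'); b=cv2.imread('pics/s4b.png')[195:325,190:330]
f=lambda i:cv2.resize(i,None,fx=2.55,fy=2.55,interpolation=cv2.INTER_CUBIC)
cv2.imwrite('pics/s4c.png',np.hstack([cv2.convertScaleAbs(f(a),alpha=1.4),f(b)]))
```

```text
13.2917 [-6.00387387e-02  1.33130403e-05  3.45431298e-02] [-1.01039617  0.11151046  0.78592955]
side disc bal [-0.0321 -0.0052] yaw -64.3 cost 0.614 n 285
  dot [-0.246  0.071  0.033] 0.84
  dot [-0.043  0.013  0.048] 0.83
scene no mask
```

View pics/s4c.png

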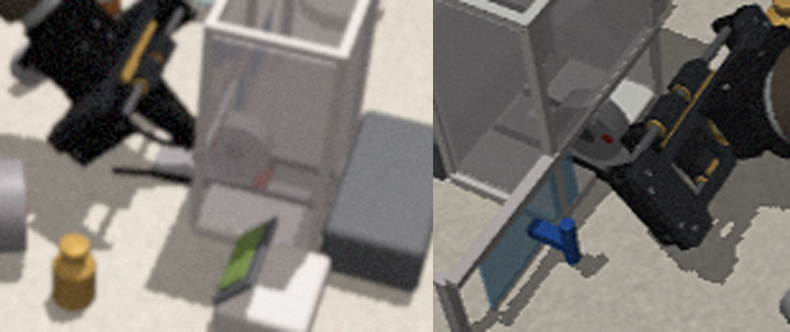

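Run:
```python
from h import *
for x in (-.05,-.045,-.041):
    env.move_straight(tp(x,0,.0352),rot(50),rate=.012)
    st=env.read_state(); print(st['clock'],inb(st['position']),st['force'])
    p=snap('side'); print([(np.round(inb(d['xyz']),3),round(d['score'],2)) for d in env.search_frame(p,'disc_dot')[:3]])
env.dwell(.3)
snap('scene','s5.png'); a=cv2.imread('pics/s5.png')[215:345,340:440]
snap('side','s5b.png'); b=cv2.imread('pics/s5b.png')[195:295,190:330]
cv2.imwrite('pics/s5c.png',np.hstack([cv2.convertScaleAbs(cv2.resize(a,(300,400),interpolation=cv2.INTER_CUBIC),alpha=1.4),cv2.resize(b,(500,400),interpolation=cv2.INTER_CUBIC)]))
```

```text
14.925 [-5.00055838e-02 -6.18125076e-06  3.51539076e-02] [-1.02232051  0.09517729  0.39896749]
[(array([-0.246,  0.069,  0.031]), 0.81), (array([-0.038,  0.016,  0.044]), 0.75), (array([-0.048,  0.118,  0.054]), 0.58)]
15.5917 [-4.46011292e-02 -3.64448390e-05  3.53603362e-02] [-0.22014182  0.2973808   0.02720932]
[(array([-0.247,  0.069,  0.03 ]), 0.9), (array([-0.044,  0.117,  0.056]), 0.7), (array([-0.025,  0.01 ,  0.038]), 0.5)]
16.175 [-4.09396766e-02  4.49434657e-05  3.52008158e-02] [ 0.71019244 -0.55689873  0.92843492]
[(array([-0.247,  0.071,  0.031]), 0.88), (array([-0.005,  0.055,  0.141]), 0.41)]
```

View pics/s5c.png

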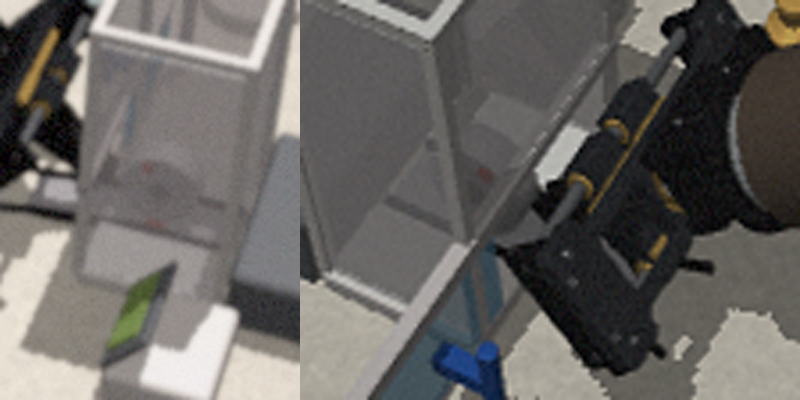

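Run:
```python
from h import *
p=snap('scene'); o=p['image'].copy()
im=cv2.convertScaleAbs(cv2.resize(o[225:325,345:445],(400,400),interpolation=cv2.INTER_CUBIC),alpha=1.5)
im2=im.copy()
for x,c in ((0,(0,255,0)),(-.012,(255,0,255))):
    P=b2w(B,discpts(x,0,0,z=.041))[40:]
    q=((proj(p,P)-[345,225]+.5)*4).astype(int); cv2.polylines(im2,[q],True,c,1)
g=b2w(B,[[s*.008,y,.012] for s,y in ((-1,-.02),(1,-.02),(1,.02),(-1,.02))])
cv2.polylines(im2,[((proj(p,g)-[345,225]+.5)*4).astype(int)],True,(0,255,255),1)
cv2.imwrite('pics/s6.png',np.hstack([im,im2]))
```

```text
(no output)
```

View pics/s6.png

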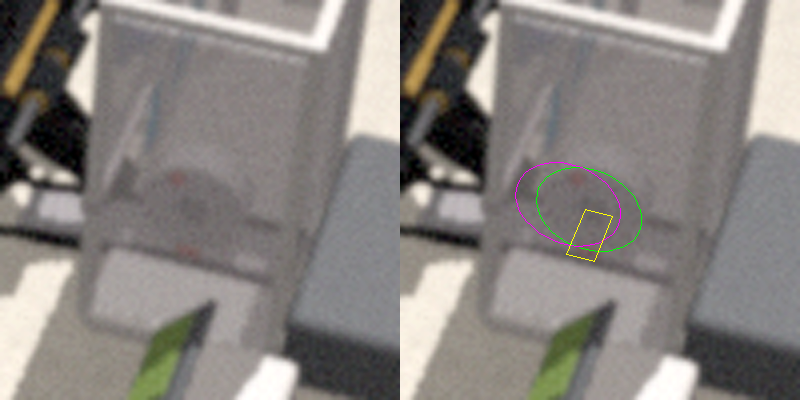

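Run:
```python
from h import *
for P in [(-.095,0,.045),(-.11,0,.115),(-.11,.155,.115),(-.074,.155,.066),(-.074,.0,.066)]:
    q=env.inverse_kinematics(tp(*P),rot(50)); print(P,None if q is None else np.round(q))
env.move_straight(tp(-.085,0,.036),rot(50),rate=.05)
env.dwell(.5)
p=snap('scene'); st=env.read_state(); print(st['clock'],st['force'])
p2=snap('side')
print([(np.round(inb(d['xyz']),3),round(d['score'],2)) for d in env.search_frame(p2,'hatch_post')[:3]])
a=cv2.resize(p['image'][225:325,345:445],(400,400),interpolation=cv2.INTER_CUBIC)
b=cv2.resize(p2['image'][195:295,205:305],(400,400),interpolation=cv2.INTER_CUBIC)
cv2.imwrite('pics/s7.png',np.hstack([cv2.convertScaleAbs(a,alpha=1.5),cv2.convertScaleAbs(b,alpha=1.3)]))
```

```text
(-0.095, 0, 0.045) [ -17.   26.  -37. -136.  -28.   66.]
(-0.11, 0, 0.115) None
(-0.11, 0.155, 0.115) [   1.   16.  -46. -167.  -23.   82.]
(-0.074, 0.155, 0.066) [   2.   26.  -45. -170.  -31.   86.]
(-0.074, 0.0, 0.066) [ -13.   23.  -31. -128.  -20.   53.]
18.3083 [-0.80780586 -0.30061239 -0.27391678]
[(array([-0.046,  0.124,  0.054]), 0.97)]
```

View pics/s7.png

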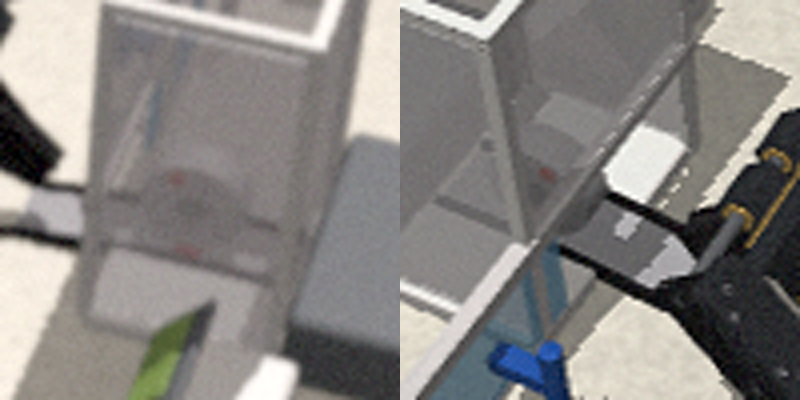

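The disc stands in the groove with the finger clear of it (scene crop centre about (190,205)), and the hatch is still open. Next is the hatch.

Run:
```python
from h import *
for P,r in [((-.125,0,.066),.08),((-.125,.160,.068),.1),((-.076,.160,.064),.06)]:
    try: env.move_straight(tp(*P),rot(50),rate=r)
    except env.Unreachable as e: print(P,'unreach',e); break
    st=env.read_state(); print(st['clock'],np.round(inb(st['position']),4),np.round(st['force'],2))
p2=snap('side','s8.png')
b=cv2.resize(p2['image'][200:350,170:370],(800,600),interpolation=cv2.INTER_CUBIC); cv2.imwrite('pics/s8c.png',b)
```

```text
19.1833 [-0.1248 -0.      0.0662] [-0.59 -0.66 -0.65]
20.9333 [-0.1248  0.1596  0.0681] [ 0.32 -0.91 -0.06]
21.9 [-0.0766  0.1601  0.0637] [ 0.31 -0.28  0.27]
```

View pics/s8c.png

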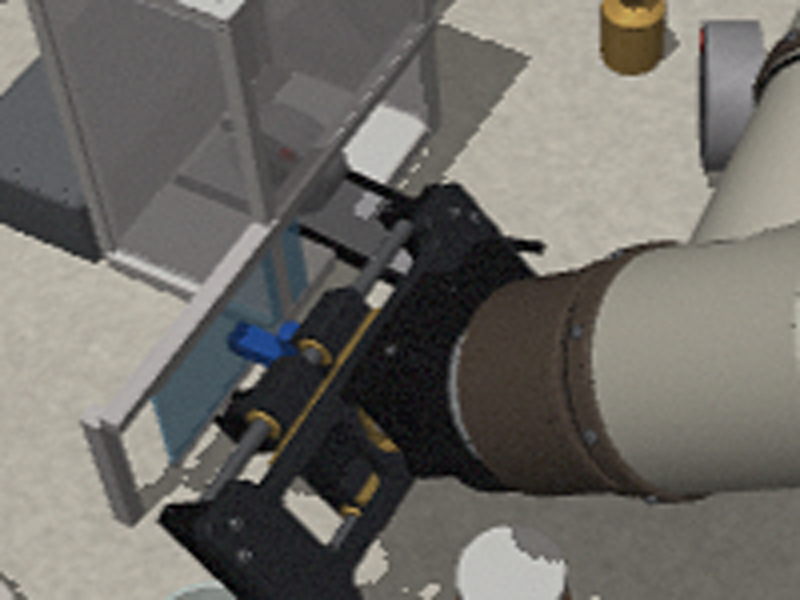

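Run:
```python
from h import *
h=env.move_straight(tp(-.076,.03,.064),rot(50),rate=.05,force_limit=6)
st=env.read_state(); print(h,st['clock'],np.round(inb(st['position']),4),np.round(st['force'],2))
if not h:
    h=env.move_straight(tp(-.076,-.01,.064),rot(50),rate=.02,force_limit=5)
    st=env.read_state(); print(h,st['clock'],np.round(inb(st['position']),4),np.round(st['force'],2))
p=snap('side','s9.png')
print([(np.round(inb(d['xyz']),3),round(d['score'],2)) for d in env.search_frame(p,'hatch_post')[:3]])
```

```text
False 24.7 [-0.076   0.0301  0.064 ] [-1.08  0.76  0.51]
True 25.6833 [-0.0762  0.0153  0.0639] [0.22 1.87 0.44]
[(array([-0.045,  0.008,  0.054]), 0.8), (array([-0.227,  0.181,  0.061]), 0.34)]
```

Run:
```python
from h import *
env.move_straight(tp(-.076,.04,.066),rot(50),rate=.05)
env.move_straight(tp(-.14,.06,.07),rot(50),rate=.08)
env.dwell(.5)
p=snap('scene'); p2=snap('side'); st=env.read_state(); print(st['clock'],np.round(st['force'],2))
for pt in (p,p2): print([(np.round(inb(d['xyz']),3),round(d['score'],2)) for d in env.search_frame(pt,'hatch_post')[:2]])
for y in (0,.006,.012): print(y,proj(p2,b2w(B,[-.076,y,.075]))[0])
a=cv2.resize(p['image'][225:325,345:445],(400,400),interpolation=cv2.INTER_CUBIC)
b=cv2.resize(p2['image'][205:305,195:295],(400,400),interpolation=cv2.INTER_CUBIC)
cv2.imwrite('pics/s10.png',np.hstack([cv2.convertScaleAbs(a,alpha=1.5),cv2.convertScaleAbs(b,alpha=1.3)]))
```

```text
28.0167 [0.46 0.55 0.27]
[(array([ 0.039, -0.073,  0.083]), 0.41)]
[(array([-0.05 ,  0.004,  0.055]), 0.63)]
0 [273.09135862 239.51160519]
0.006 [271.57052829 241.59094841]
0.012 [270.03769087 243.68670824]
```

View pics/s10.png

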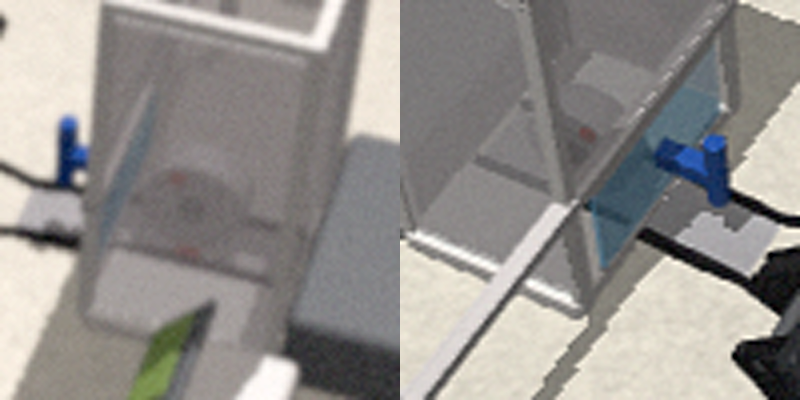

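```bash
python3 -c "
from h import *
env.dwell(.3); env.close_job()"
```

```text
the job is handed in; nothing more can be done
```

The disc is standing in the red groove with the blue hatch shut behind it, and the job is handed in at about 28 s of the 64 s allowed. I had no verdict back from the hand-in.

**Rolling:** I pushed the middle-sized disc from behind with the shut fingers at about centre height, along the bench and up the ramp. The red dot turned from the top to just below centre at the front, then round to the back, so it rolled and did not slide. It dropped into the groove by itself, and the push force fell from about 1 N to zero as it let go.

**Last checks:**
- **Disc:** the last picture shows it upright in the same place in the groove. With the fingers still behind it, its outline matched a disc drawn at x = 0, not one 12 mm short.
- **Hatch:** I pushed its post until it met its end stop, seen as a 5 N force change. The post's pixel position puts it about 2 mm from shut, or about 4 mm by the detector.
- **Robot:** it was backed off and touching nothing, with only sensor noise on the force reading.

**Failed or disagreed:**
- The automatic outline fit of the disc behind the glass failed (no mask in one view, a bad fit in the other), so I judged the groove position by eye against the overlay.
- My first pixel fit put the open hatch at 0.114 m rather than the nominal 0.13 m, still above the 0.09 m needed.
- I did not measure the bystanders again at the end. Those visible in the pictures had not visibly moved, and no contact showed on the force reading.

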